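# Rewind the section tape and put its cassette away

## Task

Rewind the tape into its closed cassette: turn the winder's crank clockwise (seen from above) until the resistance suddenly drops away, and stop there: wound on about half a turn more, the winder locks the cassette for good. Then lift the freed cassette straight out of its nest by the upright fin and set it gently down flat in the pocket of the empty storage case. Never pull hard on a cassette that is still locked, and leave everything else on the bench as it is.

Things in the scene. Friction and masses are not known exactly. Their poses are not given: they have to be found in the camera images.
- winder: tape winder, screwed down: a white housing 160 (x) x 150 (y) mm, 50 mm tall, crank on top, cassette nest on its +y side. Origin at bench level under the crank's axis. The nest's floor is 10 mm above the bench; guides 10 mm taller stand on its other three sides, 2 mm off the cassette. A lock inside holds the cassette rigidly down until the tape lets go, and for good if the crank is wound too far.
- crank (a joint): crank angle (rad), 0 to 1 at the start, growing clockwise from above; at 0 the arm points along the winder's +x. Over the first 2 rad the drag builds up to 3-8 N at the knob. At a hidden angle from 5.6 to 12.5 the tape lets go: the force drops at once below 1.5 N and the lock opens. 2.5 to 3 rad on, the lock shuts for good. Let go under drag, the crank springs back up to 3 rad; light, it stays.
- crank_axis (a point): the point on the crank's vertical axis where it leaves the housing, 54 mm above the bench. The crank arm (steel, 14 mm wide) sweeps just above it, its top 8 mm above this point; the hub is 24 mm across and its top 12 mm above this point.
- knob (a point): grip point on the axis of the crank's black upright knob: a cylinder 17 mm across and 40 mm tall which spins freely on the end of the arm, 45 mm from the crank's axis. The point lies 26 mm above the knob's foot, 14 mm below its top, and 89 mm above the bench; the arm's top is 27 mm below it.
- cassette: the tape cassette, grey, 80 x 80 mm and 18 mm thick, with an upright fin on top; 140 g. Origin at the centre of its underside; z up. It starts in the winder's nest, its x along the winder's x.
- cassette_grip (a point): grip point in the cassette's fin. The fin is 50 mm long (along the cassette's x), 12 mm thick (y), 36 mm tall, its top 54 mm above the underside and 36 mm above the cassette's flat top; the point lies 42 mm above the underside.
- case: storage case, aluminium, fixed to the bench: 116 x 116 mm and 19 mm tall with one square open pocket 92 x 92 mm, 13 mm deep, its sides along the case's x and y. Origin at its centre at bench level.
- pocket (a point): centre of the pocket's floor, 6 mm above the bench.
- jar: small amber jar, 34 mm across, 45 mm tall; a bystander, loose; origin at the centre of its underside
- tube: capped clear tube standing upright, 34 mm across at its cap, 108 mm tall; a bystander, loose; origin at the centre of its underside
- dish: closed round dish, 60 mm across, 13 mm tall; a bystander, loose; origin at the centre of its underside
- marker: black marker lying down, 122 mm long, 12 mm thick; a bystander, loose; origin at the centre of its underside
- spatula: steel spatula lying down, 160 mm long; a bystander, loose; origin at the centre of its underside
There are look-alikes about, which are no part of the job. Of the things shaped like the cassette, the grey one is meant.

How it is judged:
By the outcome, as a careful person would: the job done as asked, in the order asked, and still so for the second after the job is handed in, with the robot touching nothing.
It also fails if it takes over 72 s, if anything falls off the work surface, if the arm or the gripper's body presses on something with over 40 N, if the wrist force passes 120 N, or if a joint passes its speed limit or range.

## Robot

A 6-joint arm with a two-finger parallel gripper is mounted at the origin on the work surface. World frame = base frame: x ahead of the robot, y to its left, z up, the work surface at z = 0. Lengths are in m, angles in rad, forces in N, time in s.
With the tool pointing down it reaches from about 0.375 to 0.925 m from the base axis. Payload 5.7 kg.
Tool frame: the origin (TCP) lies on the centre line of the jaws, within the pads' length; the fingertips stand 8 mm ahead of it and the grasp point (between the pads) lies 11 mm behind it (tip_reach is the distance from the TCP to the fingertips, in m); z points along the fingers, y is the line along which they close (so a half turn about z gives the same grasp; the last joint's range is limited). The gripper opens to 85 mm and grips with 20 to 120 N. Pads are 22 mm wide; open, the fingers measure 114 mm over their backs; the gripper's body (76 mm by 85 mm) begins 54 mm behind the grasp point. The pads swing forward as they close: fully open they stand 13 mm farther back than shut.
Start: joints at [-1.27, 0.359, 1.51, -0, 1.272, -0.115], TCP at [0.242, -0.549, 0.239] pointing down, gripper open.
Joint ranges: [-2.97, 2.97], [-1.01, 2.36], [0.21, 2.38], [-0.96, 4.11], [0.2, 2.71], [-2.98, 2.98]. Speed limits (rad/s): [2.39, 2.39, 3.14, 3.14, 3.14, 3.14].

## Interface

Orientations are given as a rotation vector (axis times angle).
In Python, from station import sense, get_image, finish_job, tip_reach gives the robot as it stands.
- The arm moves only by the tool carry_out, never from a script. Its argument "series" is a list that holds one entry, the list of rows, each a list of 7 numbers: the turn, a rotation vector about the tool's x, y, z in rad, then the shift along the tool's x, y, z in cm, then the closure, from 0 (fully open) to 1 (shut). A call has 1 to 10 rows; each row is the pose to reach, as a shift and turn from the pose commanded when the call began, along the tool's axes at that moment; what a row does not reach only later rows make up. A row lasts 1/12 s, in which the tool goes at most 41.7 mm and 7.16 degrees, less where a joint would pass 70% of its speed; a pose out of reach is approached as far as the arm can. A call with a gripper value outside its range is refused whole. The fingers move at their own pace and stop on an object; "squeeze" is the grip in N (left out, the last holds). Time passes only in rows, so rows that repeat a pose let the fingers close. It gives the time, the measured TCP pose, the force, the opening and the grip force at its end, in the units of the state.
- sense(): the state, without advancing time (a new reading comes with each control period).
- get_image(name): name is "side" or "top"; returns a dict with "img" (420x560x3 uint8, red, green, blue), "fx", "fy", "cx", "cy" (pixels), "R" (3x3) and "t" (3): a world point X has camera coordinates R X + t. Camera axes: x right, y down, z forward; pixel columns grow to the right and rows downward; lengths in m; the calibration is good to about 2 mm. A picture is of the moment at which its call begins. There is no depth.
- finish_job(): hands the job in; it is judged then, once.
The state is a dict: "time_s": time; "qpos": joint angles; "qd": joint speeds; "joint_torque": joint torques, N m; "eef_pos": TCP position; "tcp_rot": TCP orientation; "wrist_force": force on the tool from outside, world axes, zero at the start; "torque": the same for the moment, N m; "width": opening from 0.0 (shut) to 1.0 (fully open); "grasp_force": force on a finger pad.
Only numpy, scipy, OpenCV 4.12 (cv2) and the standard library are available. Lean on these libraries where they do the work, as an engineer would, in place of code of your own. Each camera call takes 0.05 s, during which the arm holds its last target. There are 200 camera calls.

## Working session

There is one attempt and no reset: what is moved stays moved. The work goes in short steps, Python scripts to look and compute and a tool call to move; the robot and the scene stay as the last step left them, time stands still between calls to the robot, and variables do not carry over. Pictures are saved under pics/ and viewed, at most 11 in all, crops included, and the job is handed in when it is done.

Besides the shell and the picture viewer there is one more tool, called as name(argument=value, ...) on one line, values as JSON. carry_out: Moves the arm, as the interface text tells. Its arguments: {"type":"object","properties":{"series":{"type":"array"},"squeeze":{"type":"number"}},"required":["series"]}

```bash
mkdir -p pics; ls; python3 - <<'E'
from station import *
import cv2
s=sense();print({k:s[k] for k in s})
for n in("side","top"):
    d=get_image(n);cv2.imwrite(f"pics/{n}0.png",d["img"][:,:,::-1]);print(n,d["fx"],d["cx"],d["cy"],d["R"],d["t"])
print(tip_reach)
E
```

```text
pics
{'time_s': 0.0, 'qpos': array([-1.27011251e+00,  3.59530776e-01,  1.51143914e+00,  8.94205600e-06,
        1.27249188e+00, -1.15081382e-01]), 'qd': array([-4.81365544e-04,  3.58010969e-04, -1.32035931e-03,  1.13961938e-03,
        2.25893735e-04,  5.43942017e-05]), 'joint_torque': array([ 9.54775387e-04, -5.27613366e+01, -2.78619576e+01,  1.03214413e-04,
        1.31205816e-02, -1.64947761e-05]), 'eef_pos': array([ 0.24214165, -0.5482418 ,  0.23843567]), 'tcp_rot': array([-3.07213357e+00, -6.48000432e-01,  2.58559382e-04]), 'wrist_force': array([-0.13612318, -0.2475119 , -0.4928881 ]), 'torque': array([-0.02352241,  0.02964074,  0.02184016]), 'grasp_force': 0.0, 'width': 1.0035219611868345}
side 492.6252459875182 280.66984659689723 204.6842684862374 [[-0.94843227 -0.31696301  0.00326899]
 [-0.21633778  0.63973008 -0.73752518]
 [ 0.23167693 -0.70019989 -0.67531172]] [0.58459962 0.19677789 1.32155797]
top 537.1817337588109 276.40844158662844 206.824463172449 [[ 0.01583344 -0.99983832  0.00852306]
 [-0.98120675 -0.01717673 -0.19219331]
 [ 0.19230863 -0.00531981 -0.98132008]] [-0.01100724  0.62405661  1.46573777]
0.008
```

View pics/top0.png

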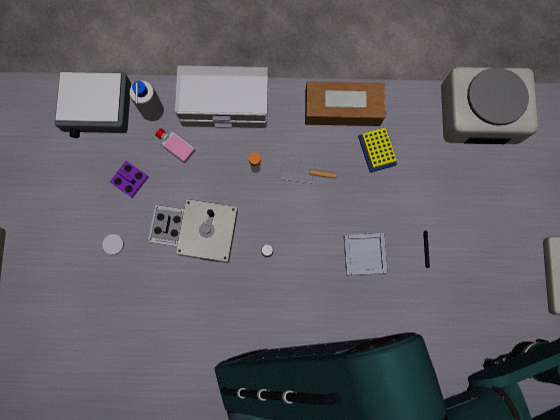

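View pics/side0.png

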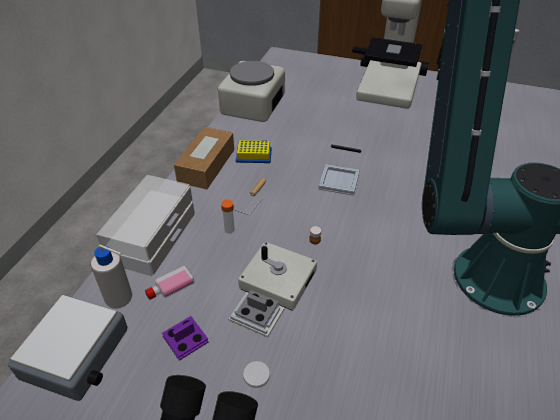

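The top view shows the winder at (207,230), the grey cassette at (167,225), the case at (365,254), the jar at (267,250) and the tube at (254,159). The side view shows the winder at (278,272), the knob at (265,253), the cassette at (258,308) and the case at (340,180). I'll enlarge these to pick points.

```bash
python3 - <<'E'
import cv2,numpy as np
t=cv2.imread("pics/top0.png");s=cv2.imread("pics/side0.png")
z=lambda im,x,y,w,h,k:cv2.resize(im[y:y+h,x:x+w],None,fx=k,fy=k,interpolation=cv2.INTER_CUBIC)
a=z(t,140,190,110,80,7);cv2.imwrite("pics/tz.png",a)
cv2.imwrite("pics/sz.png",z(s,220,235,110,110,5))
E
```

```text
(no output)
```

View pics/tz.png

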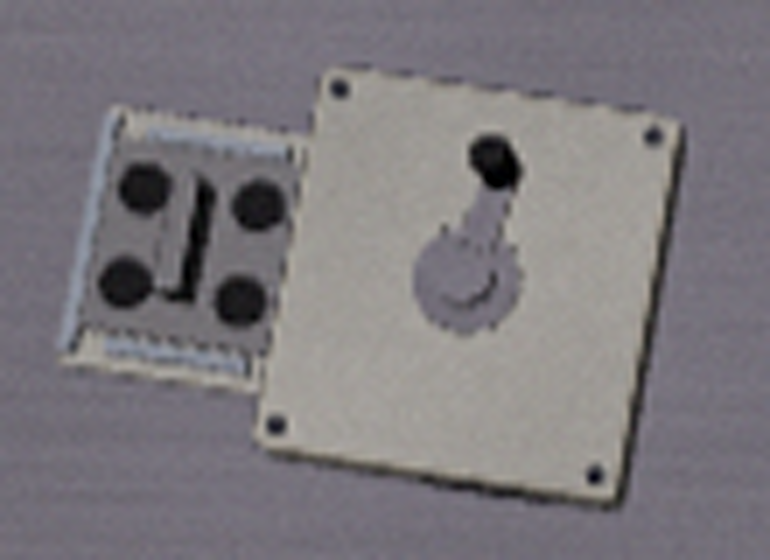

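View pics/sz.png

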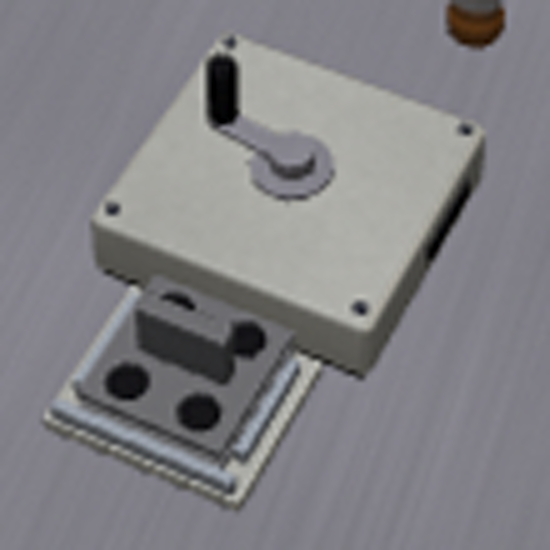

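Top crop: the screws are at (340,89), (653,136), (595,475) and (276,426), and the knob is near (490,155). Side crop: the matching screws are at (112,208), (231,42), (465,130) and (360,308). The knob runs from its top at (222,60) to its foot at (222,120), and the fin's top face spans (152,278) to (232,345).

```bash
cat > h.py <<'E'
import numpy as np,cv2
C={"side":(492.6252459875182,280.66984659689723,204.6842684862374,np.array([[-0.94843227,-0.31696301,0.00326899],[-0.21633778,0.63973008,-0.73752518],[0.23167693,-0.70019989,-0.67531172]]),np.array([0.58459962,0.19677789,1.32155797])),
"top":(537.1817337588109,276.40844158662844,206.824463172449,np.array([[0.01583344,-0.99983832,0.00852306],[-0.98120675,-0.01717673,-0.19219331],[0.19230863,-0.00531981,-0.98132008]]),np.array([-0.01100724,0.62405661,1.46573777]))}
def ray(n,p):
    f,cx,cy,R,t=C[n];d=R.T@np.array([(p[0]-cx)/f,(p[1]-cy)/f,1]);return -R.T@t,d/np.linalg.norm(d)
def plane(n,p,z):
    o,d=ray(n,p);return o+d*(z-o[2])/d[2]
def tri(a,b):
    A=np.zeros((3,3));v=np.zeros(3);e=[]
    for n,p in(("top",a),("side",b)):
        o,d=ray(n,p);M=np.eye(3)-np.outer(d,d);A+=M;v+=M@o;e.append((o,d))
    X=np.linalg.solve(A,v);o,d=e[0];r=X-o;return X,2000*np.linalg.norm(r-d*(r@d))
tz=lambda x,y:((x+.5)/7-.5+140,(y+.5)/7-.5+190)
sz=lambda x,y:((x+.5)/5-.5+220,(y+.5)/5-.5+235)
def proj(n,X):
    f,cx,cy,R,t=C[n];c=R@X+t;return np.array([f*c[0]/c[2]+cx,f*c[1]/c[2]+cy])
E
python3 - <<'E'
from h import *
np.set_printoptions(precision=4,suppress=True)
T=[(340,89),(653,136),(595,475),(276,426)];S=[(112,208),(231,42),(465,130),(360,308)]
P=[]
for a,b in zip(T,S):
    X,e=tri(tz(*a),sz(*b));P.append(X);print(X,e)
P=np.array(P);c=P.mean(0);print("ctr",c)
v=P[0]-P[3]+P[1]-P[2];print("yaw deg",np.degrees(np.arctan2(v[1],v[0])), np.linalg.norm(P[0]-P[1]),np.linalg.norm(P[0]-P[3]))
for n,a,b in [("knobtop",(489,153),(222,61)),("hubtop",(468,278),(293,158)),("fintop",(181,235),(194,312))]:
    print(n,*tri(tz(*a),sz(*b)))
t=cv2.imread("pics/top0.png");s=cv2.imread("pics/side0.png")
a=cv2.resize(t[225:285,335:395],None,fx=6,fy=6,interpolation=cv2.INTER_CUBIC)
b=cv2.resize(s[160:200,310:370],None,fx=6,fy=6,interpolation=cv2.INTER_CUBIC)
b=cv2.copyMakeBorder(b,0,120,0,0,cv2.BORDER_CONSTANT)
cv2.imwrite("pics/case.png",np.hstack([a,b]))
E
```

```text
[0.6356 0.2521 0.0512] 1.5866294276863344
[0.6178 0.1236 0.051 ] 0.48846926389816553
[0.4795 0.1426 0.0497] 1.121486063282085
[0.497  0.2712 0.0507] 1.1215072709433864
ctr [0.5575 0.1974 0.0507]
yaw deg -7.843793078341766 0.12971918438729574 0.13993560052244927
knobtop [0.5999 0.1838 0.1038] 0.7911996965058035
hubtop [0.5573 0.1959 0.0572] 1.0595859747470389
fintop [0.5703 0.3103 0.0661] 1.1867667628941525
```

View pics/case.png

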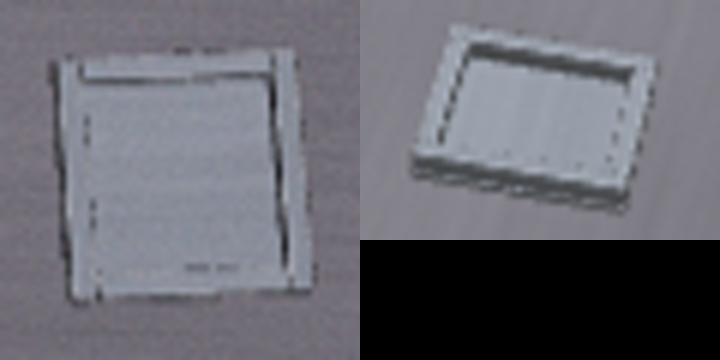

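The case's outer top-rim corners in the top crop are (58,60), (293,50), (313,288) and (78,297). In the side crop they are (56,154), (95,27), (298,60) and (268,189). The winder checks out: screw plane at 51 mm, knob top at 104 mm against 103 expected, fin top at 66 mm against 64 expected.

```bash
cat >> h.py <<'E'
def togo(target,s,yaw):
    from scipy.spatial.transform import Rotation as Ro
    R=Ro.from_rotvec(s["tcp_rot"]).as_matrix()
    cy,sy=np.cos(np.radians(yaw)),np.sin(np.radians(yaw))
    W=np.array([[cy,sy,0],[sy,-cy,0],[0,0,-1.]])
    return "turn",Ro.from_matrix(R.T@W).as_rotvec().round(4),"cm",(R.T@(np.array(target)-s["eef_pos"])*100).round(2)
E
python3 - <<'E'
from h import *
from station import sense
np.set_printoptions(precision=4,suppress=True)
ct=lambda x,y:((x+.5)/6-.5+335,(y+.5)/6-.5+225)
cs=lambda x,y:((x+.5)/6-.5+310,(y+.5)/6-.5+160)
P=[]
for a,b in zip([(58,60),(293,50),(313,288),(78,297)],[(56,154),(95,27),(298,60),(268,189)]):
    X,e=tri(ct(*a),cs(*b));P.append(X);print(X,e,plane("top",ct(*a),.019))
P=np.array(P);print(P.mean(0));v=P[0]-P[3]+P[1]-P[2];w=P[0]-P[1]+P[3]-P[2]
print(np.degrees(np.arctan2(v[1],v[0])),np.degrees(np.arctan2(-w[0],w[1])),np.linalg.norm(v)/2,np.linalg.norm(w)/2)
for n,p in(("tube",(254,159)),("jar",(267,250))):print(n,plane("top",p,.05))
print(togo([.600,.184,.180],sense(),-7.8))
E
```

```text
[ 0.554  -0.1988  0.0163] 0.5551540123727445 [ 0.5539 -0.1984  0.019 ]
[ 0.5615 -0.3126  0.0162] 0.8558453126262288 [ 0.5607 -0.3121  0.019 ]
[ 0.4472 -0.3195  0.0165] 1.1637545110533776 [ 0.4464 -0.3191  0.019 ]
[ 0.4405 -0.2074  0.016 ] 0.12106511169300302 [ 0.4403 -0.207   0.019 ]
[ 0.5008 -0.2596  0.0163]
3.893423371681631 3.6132682426728415 0.11420844857581444 0.11318608609797283
tube [0.7669 0.0668 0.05  ]
jar [0.5019 0.0239 0.05  ]
('turn', array([-0.0017,  0.0003,  0.5519]), 'cm', array([ 62.31, -52.53,   5.95]))
```

carry_out(series=[[[0,0,0.552,62.3,-52.5,6,0],[0,0,0.552,62.3,-52.5,6,0],[0,0,0.552,62.3,-52.5,6,0],[0,0,0.552,62.3,-52.5,6,0],[0,0,0.552,62.3,-52.5,6,0],[0,0,0.552,62.3,-52.5,6,0],[0,0,0.552,62.3,-52.5,6,0],[0,0,0.552,62.3,-52.5,6,0],[0,0,0.552,62.3,-52.5,6,0],[0,0,0.552,62.3,-52.5,6,0]]])

```text
time_s: 0.93
eef_pos: [0.4242, -0.1755, 0.2087]
tcp_rot: [-3.134, 0.214, 0.0]
wrist_force: [0.2, -0.2, 0.2]
width: 1.001
grasp_force: 0.0
```

```bash
python3 -c "
from h import *;from station import sense
s=sense();print(s['eef_pos'],togo([.600,.184,.180],s,-7.8))"
```

```text
[ 0.42420909 -0.17546048  0.20865657] ('turn', array([-0.0002,  0.0001, -0.0004]), 'cm', array([ 12.52, -38.  ,   2.87]))
```

carry_out(series=[[[0,0,0,12.5,-38,2.9,0],[0,0,0,12.5,-38,2.9,0],[0,0,0,12.5,-38,2.9,0],[0,0,0,12.5,-38,2.9,0],[0,0,0,12.5,-38,2.9,0],[0,0,0,12.5,-38,2.9,0],[0,0,0,12.5,-38,2.9,0],[0,0,0,12.5,-38,2.9,0],[0,0,0,12.5,-38,2.9,0],[0,0,0,12.5,-38,2.9,0]]])

```text
time_s: 1.77
eef_pos: [0.6005, 0.1859, 0.1792]
tcp_rot: [-3.133, 0.211, -0.0]
wrist_force: [0.7, -0.6, 0.7]
width: 0.999
grasp_force: 0.0
```

```bash
python3 -c "
from h import *;from station import sense
s=sense();print(s['eef_pos'],togo([.600,.184,.084],s,-7.8))"
```

```text
[0.60049735 0.18589429 0.17917815] ('turn', array([-0.0013, -0.0001,  0.0015]), 'cm', array([-0.03,  0.21,  9.52]))
```

Go down around the knob without closing yet.

carry_out(series=[[[0,0,0,0,0.2,3,0],[0,0,0,0,0.2,6,0],[0,0,0,0,0.2,8,0],[0,0,0,0,0.2,9.5,0],[0,0,0,0,0.2,9.5,0],[0,0,0,0,0.2,9.5,0]]])

```text
time_s: 2.27
eef_pos: [0.5982, 0.1799, 0.0839]
tcp_rot: [3.134, -0.214, -0.004]
wrist_force: [0.5, 0.8, 0.1]
width: 0.999
grasp_force: 0.0
```

```bash
python3 -c "
from h import *;from station import *
s=sense();print(s['eef_pos'],s['wrist_force'])
a=get_image('side')['img'][:,:,::-1];b=get_image('top')['img'][:,:,::-1]
z=lambda im,x,y:cv2.resize(im[y:y+90,x:x+90],None,fx=4.4,fy=4.4,interpolation=cv2.INTER_CUBIC)
cv2.imwrite('pics/k1.png',np.hstack([z(a,220,215),z(b,160,180)]))"
```

```text
[0.59821566 0.17990572 0.08389831] [0.48273114 0.79304785 0.12805193]
```

View pics/k1.png

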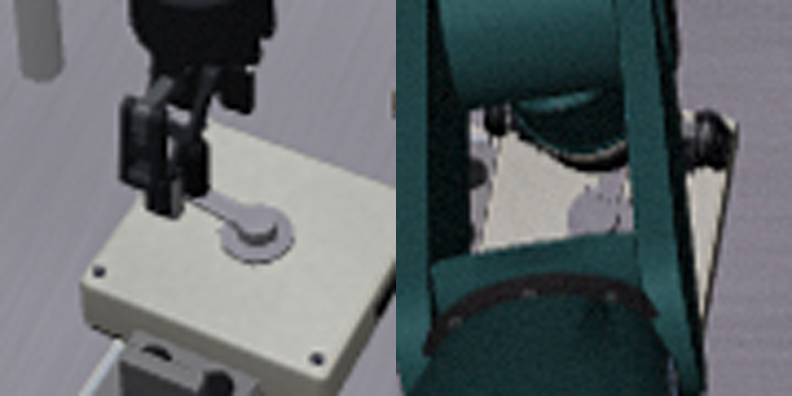

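The side crop shows the open fingers straddling the knob at about (165,150), clear of the arm and hub. I'll correct by 4 mm and close.

carry_out(series=[[[0,0,0,0.1,-0.4,0,0.3],[0,0,0,0.1,-0.4,0,0.7],[0,0,0,0.1,-0.4,0,1],[0,0,0,0.1,-0.4,0,1],[0,0,0,0.1,-0.4,0,1],[0,0,0,0.1,-0.4,0,1],[0,0,0,0.1,-0.4,0,1],[0,0,0,0.1,-0.4,0,1]]], squeeze=40)

```text
time_s: 3.03
eef_pos: [0.6008, 0.1838, 0.0852]
tcp_rot: [-3.134, 0.214, -0.0]
wrist_force: [-0.6, -0.2, 4.2]
width: 0.184
grasp_force: 39.1
```

```bash
cat > rows.py <<'E'
import numpy as np,sys
a,b,n=map(float,sys.argv[1:4]);dz=sys.argv[4] if len(sys.argv)>4 else "0"
p=np.linspace(a,b,int(n)+1)[1:]
print(", ".join(f"[0, 0, 0, {4.5*(np.cos(x)-np.cos(a)):.2f}, {4.5*(np.sin(x)-np.sin(a)):.2f}, {dz}, 1]" for x in p))
E
python3 rows.py .17 1.77 10 -0.2; python3 rows.py 1.77 3.37 10;python3 rows.py 3.37 4.97 10
```

```text
[0, 0, 0, -0.18, 0.70, -0.2, 1], [0, 0, 0, -0.46, 1.36, -0.2, 1], [0, 0, 0, -0.85, 1.96, -0.2, 1], [0, 0, 0, -1.33, 2.50, -0.2, 1], [0, 0, 0, -1.89, 2.95, -0.2, 1], [0, 0, 0, -2.52, 3.31, -0.2, 1], [0, 0, 0, -3.19, 3.56, -0.2, 1], [0, 0, 0, -3.89, 3.71, -0.2, 1], [0, 0, 0, -4.61, 3.74, -0.2, 1], [0, 0, 0, -5.33, 3.65, -0.2, 1]
[0, 0, 0, -0.69, -0.20, 0, 1], [0, 0, 0, -1.34, -0.50, 0, 1], [0, 0, 0, -1.94, -0.91, 0, 1], [0, 0, 0, -2.46, -1.40, 0, 1], [0, 0, 0, -2.89, -1.98, 0, 1], [0, 0, 0, -3.23, -2.61, 0, 1], [0, 0, 0, -3.47, -3.29, 0, 1], [0, 0, 0, -3.59, -4.00, 0, 1], [0, 0, 0, -3.60, -4.72, 0, 1], [0, 0, 0, -3.49, -5.43, 0, 1]
[0, 0, 0, 0.22, -0.69, 0, 1], [0, 0, 0, 0.54, -1.33, 0, 1], [0, 0, 0, 0.97, -1.91, 0, 1], [0, 0, 0, 1.48, -2.42, 0, 1], [0, 0, 0, 2.06, -2.84, 0, 1], [0, 0, 0, 2.70, -3.16, 0, 1], [0, 0, 0, 3.39, -3.37, 0, 1], [0, 0, 0, 4.10, -3.47, 0, 1], [0, 0, 0, 4.82, -3.46, 0, 1], [0, 0, 0, 5.53, -3.33, 0, 1]
```

carry_out(series=[[[0,0,0,-0.18,0.7,-0.2,1],[0,0,0,-0.46,1.36,-0.2,1],[0,0,0,-0.85,1.96,-0.2,1],[0,0,0,-1.33,2.5,-0.2,1],[0,0,0,-1.89,2.95,-0.2,1],[0,0,0,-2.52,3.31,-0.2,1],[0,0,0,-3.19,3.56,-0.2,1],[0,0,0,-3.89,3.71,-0.2,1],[0,0,0,-4.61,3.74,-0.2,1],[0,0,0,-5.33,3.65,-0.2,1]]])

```text
time_s: 3.87
eef_pos: [0.5416, 0.1528, 0.0858]
tcp_rot: [3.132, -0.214, -0.003]
wrist_force: [2.7, -3.3, -12.1]
width: 0.179
grasp_force: 40.2
```

```bash
cat > st.py <<'E'
from h import *;from station import sense
s=sense();d=s['eef_pos']-np.array([.5575,.1974,0])
y=np.radians(-7.8);a=y-np.arctan2(d[1],d[0]);r=np.hypot(d[0],d[1])
f=s['wrist_force'];u=np.array([d[1],-d[0]])/r
print("phi",a%(2*np.pi),"r",r,"drag",-(f[:2]@u),"radial",f[:2]@d[:2]/r,"fz",f[2],"z",s['eef_pos'][2],"w",s['width'],s['grasp_force'])
E
python3 st.py
```

```text
phi 1.7768929397187083 r 0.04733281276932582 drag 3.674320959427097 radial 2.2074132093511696 fz -12.091798624971627 z 0.0858129218215786 w 0.17890349097725655 40.228958618827164
```

carry_out(series=[[[0,0,0,-0.69,-0.2,0.05,1],[0,0,0,-1.34,-0.5,0.1,1],[0,0,0,-1.94,-0.91,0.15,1],[0,0,0,-2.46,-1.4,0.15,1],[0,0,0,-2.89,-1.98,0.15,1],[0,0,0,-3.23,-2.61,0.15,1],[0,0,0,-3.47,-3.29,0.15,1],[0,0,0,-3.59,-4.0,0.15,1],[0,0,0,-3.6,-4.72,0.15,1],[0,0,0,-3.49,-5.43,0.15,1]]])

```text
time_s: 4.7
eef_pos: [0.515, 0.2115, 0.0854]
tcp_rot: [3.131, -0.213, -0.001]
wrist_force: [2.6, -7.1, -0.8]
width: 0.178
grasp_force: 41.3
```

```bash
python3 st.py; python3 rows.py 4.97 5.77 6;python3 rows.py 5.77 6.77 7;python3 rows.py 6.77 7.77 7
```

```text
phi 3.326104864060862 r 0.04474333126489902 drag 5.943893253086932 radial -4.703149130310207 fz -0.8024043346381966 z 0.08537170330879812 w 0.1784578150405633 41.26242865808308
[0, 0, 0, 0.57, 0.19, 0, 1], [0, 0, 0, 1.11, 0.46, 0, 1], [0, 0, 0, 1.60, 0.79, 0, 1], [0, 0, 0, 2.05, 1.19, 0, 1], [0, 0, 0, 2.45, 1.64, 0, 1], [0, 0, 0, 2.77, 2.14, 0, 1]
[0, 0, 0, 0.27, 0.58, 0, 1], [0, 0, 0, 0.46, 1.19, 0, 1], [0, 0, 0, 0.56, 1.83, 0, 1], [0, 0, 0, 0.57, 2.47, 0, 1], [0, 0, 0, 0.49, 3.11, 0, 1], [0, 0, 0, 0.32, 3.73, 0, 1], [0, 0, 0, 0.06, 4.31, 0, 1]
[0, 0, 0, -0.34, 0.54, 0, 1], [0, 0, 0, -0.75, 1.04, 0, 1], [0, 0, 0, -1.23, 1.46, 0, 1], [0, 0, 0, -1.77, 1.82, 0, 1], [0, 0, 0, -2.35, 2.09, 0, 1], [0, 0, 0, -2.97, 2.28, 0, 1], [0, 0, 0, -3.60, 2.38, 0, 1]
```

Drag is 6 N. Continue.

carry_out(series=[[[0,0,0,0.22,-0.69,0,1],[0,0,0,0.54,-1.33,0,1],[0,0,0,0.97,-1.91,0,1],[0,0,0,1.48,-2.42,0,1],[0,0,0,2.06,-2.84,0,1],[0,0,0,2.7,-3.16,0,1],[0,0,0,3.39,-3.37,0,1],[0,0,0,4.1,-3.47,0,1],[0,0,0,4.82,-3.46,0,1],[0,0,0,5.53,-3.33,0,1]]])

```text
time_s: 5.53
eef_pos: [0.5717, 0.2376, 0.0852]
tcp_rot: [3.132, -0.214, -0.01]
wrist_force: [-7.1, -2.2, 4.8]
width: 0.182
grasp_force: 41.9
```

```bash
python3 st.py
```

```text
phi 4.9155321482989205 r 0.04263321865713849 drag 5.963597373291863 radial -4.408084186795962 fz 4.838370148324572 z 0.08519081944581089 w 0.18203938379717044 41.9433918222785
```

carry_out(series=[[[0,0,0,0.57,0.19,0,1],[0,0,0,1.11,0.46,0,1],[0,0,0,1.6,0.79,0,1],[0,0,0,2.05,1.19,0,1],[0,0,0,2.45,1.64,0,1],[0,0,0,2.77,2.14,0,1]]])

```text
time_s: 6.03
eef_pos: [0.5976, 0.2146, 0.0854]
tcp_rot: [-3.132, 0.215, 0.006]
wrist_force: [-2.8, 5.0, -0.5]
width: 0.184
grasp_force: 41.5
```

```bash
python3 st.py
```

```text
phi 5.74204970743028 r 0.04359828692607923 drag 5.742357750815294 radial -0.6201420817660039 fz -0.5233187589767405 z 0.0853828782783227 w 0.1844528164963849 41.495666918344796
```

carry_out(series=[[[0,0,0,0.27,0.58,0,1],[0,0,0,0.46,1.19,0,1],[0,0,0,0.56,1.83,0,1],[0,0,0,0.57,2.47,0,1],[0,0,0,0.49,3.11,0,1],[0,0,0,0.32,3.73,0,1],[0,0,0,0.06,4.31,0,1]]])

```text
time_s: 6.62
eef_pos: [0.5957, 0.172, 0.0856]
tcp_rot: [-3.131, 0.215, -0.005]
wrist_force: [5.6, 4.5, -6.9]
width: 0.182
grasp_force: 40.7
```

```bash
python3 st.py;  for i in 7.77 8.77 9.77 10.77 11.77; do python3 rows.py $i $(python3 -c "print($i+1)") 7; done
```

```text
phi 0.45143637602605347 r 0.04585296452525783 drag 6.865838221660384 radial 2.1848513633281024 fz -6.9170141349939245 z 0.08563602660013382 w 0.18173473946145094 40.725797658087686
[0, 0, 0, -0.64, 0.01, 0, 1], [0, 0, 0, -1.28, -0.08, 0, 1], [0, 0, 0, -1.90, -0.25, 0, 1], [0, 0, 0, -2.49, -0.51, 0, 1], [0, 0, 0, -3.03, -0.85, 0, 1], [0, 0, 0, -3.52, -1.26, 0, 1], [0, 0, 0, -3.95, -1.74, 0, 1]
[0, 0, 0, -0.35, -0.54, 0, 1], [0, 0, 0, -0.63, -1.12, 0, 1], [0, 0, 0, -0.82, -1.73, 0, 1], [0, 0, 0, -0.92, -2.37, 0, 1], [0, 0, 0, -0.92, -3.01, 0, 1], [0, 0, 0, -0.84, -3.64, 0, 1], [0, 0, 0, -0.67, -4.26, 0, 1]
[0, 0, 0, 0.26, -0.59, 0, 1], [0, 0, 0, 0.60, -1.13, 0, 1], [0, 0, 0, 1.02, -1.62, 0, 1], [0, 0, 0, 1.50, -2.05, 0, 1], [0, 0, 0, 2.03, -2.40, 0, 1], [0, 0, 0, 2.61, -2.68, 0, 1], [0, 0, 0, 3.23, -2.86, 0, 1]
[0, 0, 0, 0.63, -0.10, 0, 1], [0, 0, 0, 1.28, -0.11, 0, 1], [0, 0, 0, 1.91, -0.02, 0, 1], [0, 0, 0, 2.53, 0.15, 0, 1], [0, 0, 0, 3.12, 0.41, 0, 1], [0, 0, 0, 3.66, 0.75, 0, 1], [0, 0, 0, 4.15, 1.17, 0, 1]
[0, 0, 0, 0.43, 0.48, 0, 1], [0, 0, 0, 0.78, 1.02, 0, 1], [0, 0, 0, 1.05, 1.60, 0, 1], [0, 0, 0, 1.24, 2.21, 0, 1], [0, 0, 0, 1.34, 2.85, 0, 1], [0, 0, 0, 1.34, 3.49, 0, 1], [0, 0, 0, 1.26, 4.13, 0, 1]
```

carry_out(series=[[[0,0,0,-0.34,0.54,0,1],[0,0,0,-0.75,1.04,0,1],[0,0,0,-1.23,1.46,0,1],[0,0,0,-1.77,1.82,0,1],[0,0,0,-2.35,2.09,0,1],[0,0,0,-2.97,2.28,0,1],[0,0,0,-3.6,2.38,0,1]]])

```text
time_s: 7.2
eef_pos: [0.5579, 0.1502, 0.0857]
tcp_rot: [3.132, -0.213, 0.009]
wrist_force: [8.4, -6.5, -7.2]
width: 0.18
grasp_force: 40.7
```

```bash
python3 st.py
```

```text
phi 1.4258381133829388 r 0.047152787943158685 drag 8.324345049230978 radial 6.609608162475213 fz -7.175593661322713 z 0.08570774567357992 w 0.1797459419399728 40.67274040309712
```

carry_out(series=[[[0,0,0,-0.64,0.01,0,1],[0,0,0,-1.28,-0.08,0,1],[0,0,0,-1.9,-0.25,0,1],[0,0,0,-2.49,-0.51,0,1],[0,0,0,-3.03,-0.85,0,1],[0,0,0,-3.52,-1.26,0,1],[0,0,0,-3.95,-1.74,0,1]]])

```text
time_s: 7.78
eef_pos: [0.5178, 0.173, 0.0854]
tcp_rot: [3.132, -0.213, -0.001]
wrist_force: [1.5, -7.5, -2.5]
width: 0.177
grasp_force: 41.3
```

```bash
python3 st.py
```

```text
phi 2.453228676943419 r 0.04659991821157677 drag 7.129628444327413 radial 2.657904692992373 fz -2.463873022632968 z 0.08544931985195228 w 0.1773880794206793 41.256183941150084
```

carry_out(series=[[[0,0,0,-0.35,-0.54,0,1],[0,0,0,-0.63,-1.12,0,1],[0,0,0,-0.82,-1.73,0,1],[0,0,0,-0.92,-2.37,0,1],[0,0,0,-0.92,-3.01,0,1],[0,0,0,-0.84,-3.64,0,1],[0,0,0,-0.67,-4.26,0,1]]])

```text
time_s: 8.37
eef_pos: [0.5184, 0.2184, 0.0855]
tcp_rot: [3.134, -0.214, 0.002]
wrist_force: [5.4, -4.8, -4.3]
width: 0.177
grasp_force: 40.9
```

```bash
python3 st.py
```

```text
phi 3.4979025324727133 r 0.044332954491266424 drag 1.6269082250181286 radial -7.0556003523861595 fz -4.278738117074989 z 0.08547378675640838 w 0.17733422759331247 40.877243836876005
```

carry_out(series=[[[0,0,0,0,0,0,1],[0,0,0,0,0,0,1],[0,0,0,0,0,0,1]]])

```text
time_s: 8.62
eef_pos: [0.5185, 0.2183, 0.0855]
tcp_rot: [-3.134, 0.213, -0.002]
wrist_force: [4.3, -3.0, -3.9]
width: 0.181
grasp_force: 41.0
```

```bash
python3 st.py;python3 rows.py 9.77 9.92 2
```

```text
phi 3.4981070070979583 r 0.04429206954228908 drag 0.5997096102498837 radial -5.174158663300607 fz -3.8581491429137382 z 0.08546095811699572 w 0.18066446915975293 41.01388499722816
[0, 0, 0, 0.13, -0.31, 0, 1], [0, 0, 0, 0.28, -0.62, 0, 1]
```

Drag has fallen from about 7 N to about 0.6 N, so the tape has let go. I'll release and check that the crank doesn't spring back.

carry_out(series=[[[0,0,0,0,0,0,0.7],[0,0,0,0,0,0,0.4],[0,0,0,0,0,0,0.2],[0,0,0,0,0,0,0],[0,0,0,0,0,0,0],[0,0,0,0,0,0,0],[0,0,0,0,0,-3,0],[0,0,0,0,0,-6,0],[0,0,0,0,0,-8,0],[0,0,0,0,0,-8,0]]])

```text
time_s: 9.45
eef_pos: [0.5206, 0.2192, 0.1698]
tcp_rot: [-3.131, 0.213, -0.011]
wrist_force: [0.3, 0.9, -0.3]
width: 1.0
grasp_force: 0.0
```

```bash
python3 -c "
from h import *;from station import *
s=sense();print(s['eef_pos'])
a=get_image('side')['img'][:,:,::-1]
cv2.imwrite('pics/k2.png',cv2.resize(a[230:340,210:330],None,fx=5,fy=5,interpolation=cv2.INTER_CUBIC))"
```

```text
[0.52062139 0.21917995 0.16982361]
```

View pics/k2.png

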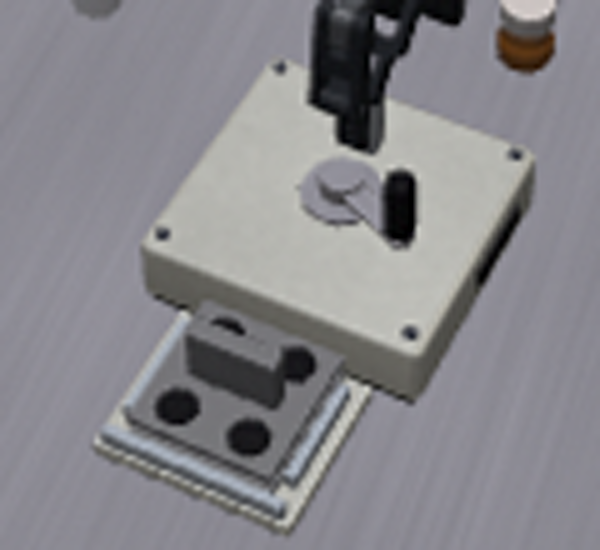

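The crank stayed put, with the knob at (400,205) on the −x side. The fin's top face is centred near (246,338).

```bash
python3 -c "
from h import *;from station import *
f=lambda x,y:((x+.5)/5-.5+210,(y+.5)/5-.5+230)
for p,z in(((400,178),.103),((246,338),.064),((246,338),.066)):print(plane('side',f(*p),z))
print(plane('top',tz(181,235),.064))
print(togo([.5715,.3110,.1],sense(),-7.8))"
```

```text
[0.51969036 0.22074725 0.103     ]
[0.56917914 0.30911322 0.064     ]
[0.56860626 0.31050391 0.066     ]
[0.57124786 0.31082866 0.064     ]
('turn', array([-0.0023, -0.0047, -0.    ]), 'cm', array([ 3.86, -9.82,  6.83]))
```

carry_out(series=[[[0,0,0,1.8,-4,0,0.6],[0,0,0,3.2,-7.5,0,0.6],[0,0,0,3.8,-9.7,2,0.6],[0,0,0,3.8,-9.7,5,0.6],[0,0,0,3.8,-9.7,6.5,0.6],[0,0,0,3.8,-9.7,6.5,0.6],[0,0,0,3.8,-9.7,6.5,0.6],[0,0,0,3.8,-9.7,6.5,0.6]]])

```text
time_s: 10.17
eef_pos: [0.5687, 0.3091, 0.1006]
tcp_rot: [-3.134, 0.214, 0.0]
wrist_force: [-0.6, -0.1, 0.3]
width: 0.4
grasp_force: 0.0
```

```bash
python3 -c "
from h import *;from station import *
s=sense();print(s['eef_pos'],s['width'],togo([.571,.3105,.044],s,-7.8))"
```

```text
[0.56873069 0.30905993 0.10064484] 0.3997346866893381 ('turn', array([-0.0001,  0.    , -0.0003]), 'cm', array([ 0.21, -0.17,  5.66]))
```

Lower onto the fin and close gently.

carry_out(series=[[[0,0,0,0.2,-0.2,2,0.6],[0,0,0,0.2,-0.2,4,0.6],[0,0,0,0.2,-0.2,5.2,0.6],[0,0,0,0.2,-0.2,5.6,0.6],[0,0,0,0.2,-0.2,5.6,0.8],[0,0,0,0.2,-0.2,5.6,1],[0,0,0,0.2,-0.2,5.6,1],[0,0,0,0.2,-0.2,5.6,1],[0,0,0,0.2,-0.2,5.6,1],[0,0,0,0.2,-0.2,5.6,1]]], squeeze=35)

```text
time_s: 11.0
eef_pos: [0.5714, 0.3112, 0.0453]
tcp_rot: [-3.134, 0.214, -0.002]
wrist_force: [-0.6, -0.3, 3.3]
width: 0.133
grasp_force: 37.1
```

```bash
python3 -c "
from h import *;from station import *
s=sense();print(s)
a=get_image('side')['img'][:,:,::-1]
cv2.imwrite('pics/k3.png',cv2.resize(a[230:340,210:330],None,fx=5,fy=5,interpolation=cv2.INTER_CUBIC))"
```

```text
{'time_s': 11.0, 'qpos': array([3.92505326e-01, 6.37740414e-01, 1.56780860e+00, 1.15203696e-04,
       9.34601059e-01, 2.09940006e+00]), 'qd': array([-2.97433650e-04,  2.93426967e-04,  2.01475628e-04, -3.22416439e-04,
       -6.82429915e-05,  6.58293297e-04]), 'joint_torque': array([-3.93448237e-03, -6.07983255e+01, -2.00649494e+01,  2.83958833e-02,
       -1.98180028e-01, -2.92924924e-03]), 'eef_pos': array([0.57140676, 0.31116215, 0.04532354]), 'tcp_rot': array([-3.13359114e+00,  2.13675777e-01, -1.96471924e-03]), 'wrist_force': array([-0.57972133, -0.34520023,  3.31573173]), 'torque': array([-0.08030444,  0.08659153, -0.01844323]), 'grasp_force': 37.05477476119995, 'width': 0.1328355531647374}
```

View pics/k3.png

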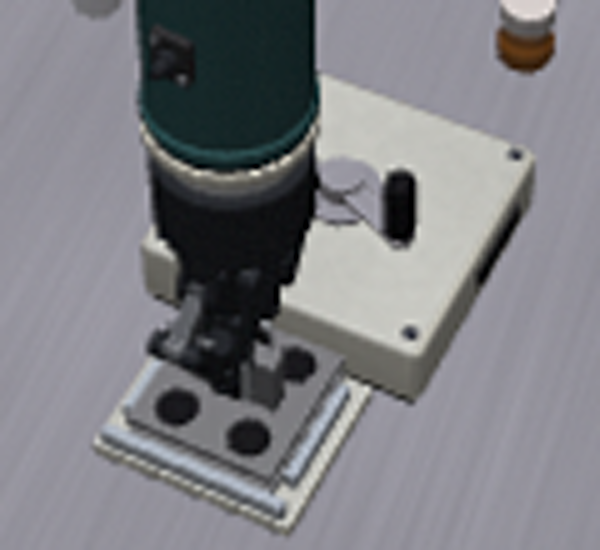

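The fingers hold the fin, near (235,385), at about 11 mm opening. Now a cautious test lift of 2 mm.

carry_out(series=[[[0,0,0,0,0,-0.1,1],[0,0,0,0,0,-0.2,1],[0,0,0,0,0,-0.2,1]]])

```text
time_s: 11.3
eef_pos: [0.5707, 0.3109, 0.0464]
tcp_rot: [3.134, -0.214, -0.0]
wrist_force: [-0.3, -0.1, -1.0]
width: 0.132
grasp_force: 36.4
```

carry_out(series=[[[0,0,0,0,0,-0.15,1],[0,0,0,0,0,-0.3,1],[0,0,0,0,0,-0.3,1]]])

```text
time_s: 11.55
eef_pos: [0.571, 0.311, 0.0496]
tcp_rot: [-3.134, 0.214, -0.0]
wrist_force: [-0.3, 0.2, -2.2]
width: 0.135
grasp_force: 36.4
```

Free: only its weight shows. Lift out.

carry_out(series=[[[0,0,0,0,0,-0.6,1],[0,0,0,0,0,-1.4,1],[0,0,0,0,0,-2.4,1],[0,0,0,0,0,-3.6,1],[0,0,0,0,0,-5,1],[0,0,0,0,0,-6.5,1],[0,0,0,0,0,-8,1],[0,0,0,0,0,-9.2,1],[0,0,0,0,0,-10,1],[0,0,0,0,0,-10,1]]])

```text
time_s: 12.38
eef_pos: [0.5723, 0.3115, 0.1522]
tcp_rot: [-3.132, 0.214, -0.006]
wrist_force: [-0.9, 0.1, -1.1]
width: 0.133
grasp_force: 36.4
```

```bash
python3 -c "
from h import *;from station import *
s=sense();print(s['eef_pos'],s['wrist_force'],togo([.5005,-.2593,.15],s,3.7))"
```

```text
[0.57227324 0.31152285 0.15224906] [-0.9302176   0.09580723 -1.14597132] ('turn', array([-0.002 , -0.004 , -0.2008]), 'cm', array([ 0.64, 57.53,  0.09]))
```

carry_out(series=[[[0,0,0,0,1,-1,1],[0,0,-0.02,0,3,-1.5,1],[0,0,-0.04,0.1,6,-1.5,1],[0,0,-0.06,0.1,9.5,-1.5,1],[0,0,-0.08,0.2,13,-1.5,1],[0,0,-0.1,0.2,16.5,-1.5,1],[0,0,-0.12,0.3,20,-1.5,1],[0,0,-0.14,0.3,23.5,-1.5,1],[0,0,-0.16,0.4,27,-1.5,1],[0,0,-0.18,0.4,30,-1.5,1]]])

```text
time_s: 13.22
eef_pos: [0.5326, 0.0106, 0.1641]
tcp_rot: [3.14, 0.07, -0.003]
wrist_force: [0.1, -0.7, -2.3]
width: 0.134
grasp_force: 36.4
```

```bash
python3 -c "
from h import *;from station import *
s=sense();print(s['eef_pos'],s['wrist_force'],togo([.5005,-.2593,.1],s,3.7))"
```

```text
[0.53258875 0.01056129 0.16411959] [ 0.14818126 -0.74117517 -2.27904793] ('turn', array([ 0.0004,  0.0016, -0.0201]), 'cm', array([-4.39, 26.81,  6.43]))
```

carry_out(series=[[[0,0,-0.02,-0.5,3.3,0,1],[0,0,-0.02,-1.1,6.6,0,1],[0,0,-0.02,-1.7,10,0,1],[0,0,-0.02,-2.3,13.5,1,1],[0,0,-0.02,-2.9,17,2,1],[0,0,-0.02,-3.5,20.5,3.5,1],[0,0,-0.02,-4,24,5,1],[0,0,-0.02,-4.4,26.4,6,1],[0,0,-0.02,-4.4,26.8,6.4,1],[0,0,-0.02,-4.4,26.8,6.4,1]]])

```text
time_s: 14.05
eef_pos: [0.5002, -0.2579, 0.099]
tcp_rot: [-3.139, -0.095, 0.004]
wrist_force: [-0.4, -0.2, -1.2]
width: 0.132
grasp_force: 36.4
```

```bash
python3 -c "
from h import *;from station import *
s=sense();print(s['eef_pos'],s['wrist_force'],togo([.5005,-.2593,.06],s,3.7))
a=get_image('side')['img'][:,:,::-1];b=get_image('top')['img'][:,:,::-1]
print(get_image('side')['t'])
z=lambda im,x,y:cv2.resize(im[y:y+80,x:x+80],None,fx=5,fy=5,interpolation=cv2.INTER_CUBIC)
cv2.imwrite('pics/c1.png',np.hstack([z(a,300,130),z(b,325,215)]))"
```

```text
[ 0.50020042 -0.25787648  0.09896117] [-0.44479669 -0.23202792 -1.19350561] ('turn', array([-0.0017,  0.0025, -0.0038]), 'cm', array([0.03, 0.15, 3.9 ]))
[0.58459962 0.19677789 1.32155797]
```

View pics/c1.png

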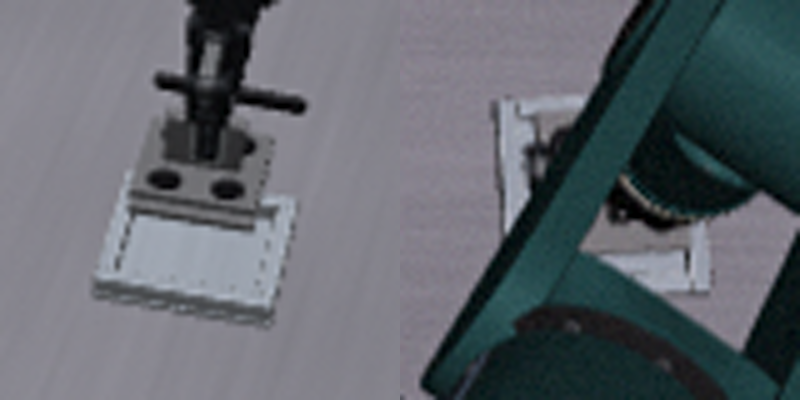

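Side crop: the cassette is held level above the case, with its front top corners near (130,200) and (256,214). The arm hides most of it in the top view.

```bash
python3 -c "
from h import *;from station import *
f=lambda x,y:((x+.5)/5-.5+300,(y+.5)/5-.5+130)
P=[plane('side',f(*p),.0817) for p in((130,200),(256,214),(274,141))];print(*P)
v=(P[0]-P[1]);print(np.linalg.norm(v),np.linalg.norm(P[2]-P[1]),np.degrees(np.arctan2(v[1],v[0])))
print((P[0]+P[2])/2, (P[0]+P[1])/2+.04*np.array([np.sin(np.radians(3.7)),-np.cos(np.radians(3.7)),0]))
s=sense()['eef_pos'];y=np.radians(3.7)
for sx,sy in((1,1),(-1,1),(-1,-1)):
  X=s+[.04*sx*np.cos(y)-.04*sy*np.sin(y),.04*sx*np.sin(y)+.04*sy*np.cos(y),0];X[2]=.0817
  q=(proj('side',X)-[300,130]+.5)*5-.5;print(q)
"
```

```text
[ 0.53694588 -0.20243792  0.0817    ] [ 0.45961714 -0.21396354  0.0817    ] [ 0.46490562 -0.29091566  0.0817    ]
0.07818295409102372 0.07713362992759365 8.477359463500793
[ 0.50092575 -0.24667679  0.0817    ] [ 0.5008628  -0.24811736  0.0817    ]
[131.38080001 189.5083309 ]
[258.48824558 210.2494987 ]
[277.51134099 134.9794429 ]
```

The corners predicted from the TCP match the upper edge of the front face, since my picks sat a few crop pixels low on that face. The cassette is centred within about 2 mm and the pocket leaves 6 mm all round, so I'll lower it.

carry_out(series=[[[0,0,0,0,0.1,1.5,1],[0,0,0,0,0.1,3,1],[0,0,0,0,0.1,3.8,1],[0,0,0,0,0.1,4.2,1],[0,0,0,0,0.1,4.2,1],[0,0,0,0,0.1,4.2,1]]])

```text
time_s: 14.7
eef_pos: [0.5022, -0.257, 0.0588]
tcp_rot: [-3.14, -0.102, -0.0]
wrist_force: [0.6, -0.2, -2.0]
width: 0.135
grasp_force: 36.4
```

```bash
python3 -c "
from h import *;from station import *
s=sense();print(s['eef_pos'],s['wrist_force'],togo([.5005,-.2593,.0413],s,3.7))
a=get_image('side')['img'][:,:,::-1]
cv2.imwrite('pics/c2.png',cv2.resize(a[140:210,300:380],None,fx=8,fy=8,interpolation=cv2.INTER_CUBIC))"
```

```text
[ 0.50221922 -0.25704927  0.0587548 ] [ 0.57903337 -0.16407358 -2.03212271] ('turn', array([-0.    , -0.0002,  0.0001]), 'cm', array([-0.19,  0.21,  1.75]))
```

View pics/c2.png

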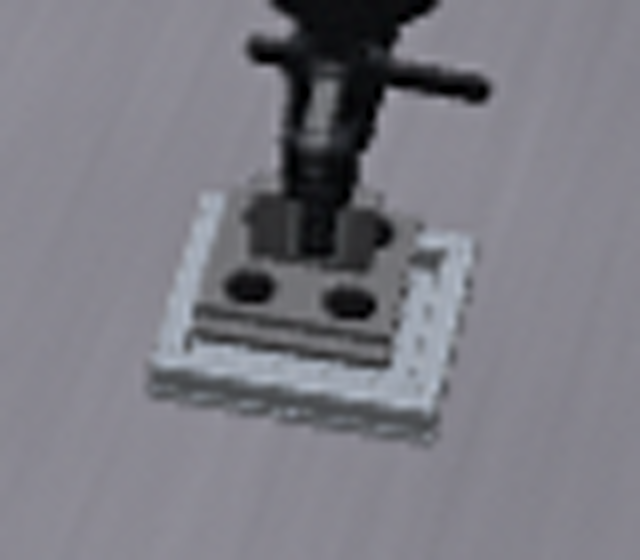

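The cassette hovers about 4 mm above the rim. Its lower front corners are near (192,342) and (390,364), so it sits slightly toward +x. I'll quantify that.

```bash
python3 -c "
from h import *
f=lambda x,y:((x+.5)/8-.5+300,(y+.5)/8-.5+140)
y=np.radians(3.7);R=np.array([[np.cos(y),np.sin(y)],[-np.sin(y),np.cos(y)]]);c=np.array([.5005,-.2593])
for n,p,z in(('cassL',(192,342),.0235),('cassR',(390,364),.0235),('rimL',(152,370),.019),('rimR',(436,415),.019),('rimBR',(474,240),.019)):
  print(n,R@(plane('side',f(*p),z)[:2]-c)*1000)"
```

```text
cassL [44.22609749 47.18887587]
cassR [-34.53825608  40.19861543]
rimL [57.05392651 63.06476801]
rimR [-56.51991798  60.98896912]
rimBR [-55.27008011 -53.26991942]
```

carry_out(series=[[[0,0,0.02,-0.2,0.05,0,1],[0,0,0.02,-0.35,0.1,0,1],[0,0,0.02,-0.35,0.1,0.3,1],[0,0,0.02,-0.35,0.1,0.6,1],[0,0,0.02,-0.35,0.1,0.9,1],[0,0,0.02,-0.35,0.1,1.2,1],[0,0,0.02,-0.35,0.1,1.4,1],[0,0,0.02,-0.35,0.1,1.4,1],[0,0,0.02,-0.35,0.1,1.4,1]]])

```text
time_s: 15.5
eef_pos: [0.4983, -0.2586, 0.044]
tcp_rot: [-3.14, -0.069, 0.001]
wrist_force: [-0.2, 0.3, -1.5]
width: 0.134
grasp_force: 36.4
```

carry_out(series=[[[0,0,0,0,0,0.08,1],[0,0,0,0,0,0.16,1],[0,0,0,0,0,0.22,1],[0,0,0,0,0,0.26,1],[0,0,0,0,0,0.26,1]]])

```text
time_s: 15.92
eef_pos: [0.4985, -0.2587, 0.0417]
tcp_rot: [-3.141, -0.069, 0.0]
wrist_force: [0.1, 0.1, -0.9]
width: 0.132
grasp_force: 36.4
```

carry_out(series=[[[0,0,0,0,0,0.03,1],[0,0,0,0,0,0.07,1],[0,0,0,0,0,0.1,1],[0,0,0,0,0,0.1,1]]])

```text
time_s: 16.25
eef_pos: [0.4985, -0.2588, 0.0413]
tcp_rot: [3.141, 0.069, 0.0]
wrist_force: [-2.1, -0.1, 6.0]
width: 0.135
grasp_force: 37.3
```

Touchdown at the expected height. Release and rise.

carry_out(series=[[[0,0,0,0,0,0,0.8],[0,0,0,0,0,0,0.6],[0,0,0,0,0,0,0.5],[0,0,0,0,0,0,0.5],[0,0,0,0,0,-1,0.5],[0,0,0,0,0,-3,0.5],[0,0,0,0,0,-6,0.5],[0,0,0,0,0,-10,0.5],[0,0,0,0,0,-14,0.5],[0,0,0,0,0,-14,0.5]]])

```text
time_s: 17.08
eef_pos: [0.5027, -0.2615, 0.1891]
tcp_rot: [3.133, 0.069, 0.017]
wrist_force: [1.5, 1.3, -0.8]
width: 0.499
grasp_force: 0.0
```

```bash
python3 -c "
from h import *;from station import *
s=sense();print(s['eef_pos'],s['wrist_force'],s['width'])
a=get_image('side')['img'][:,:,::-1]
cv2.imwrite('pics/e.png',np.hstack([cv2.resize(a[140:210,300:380],None,fx=5,fy=5,interpolation=cv2.INTER_CUBIC),cv2.resize(a[210:350,200:340],None,fx=2.5,fy=2.5)]))"
```

```text
[ 0.50273507 -0.26151548  0.18913775] [ 1.50081963  1.27212568 -0.82214483] 0.49940522276800237
```

View pics/e.png

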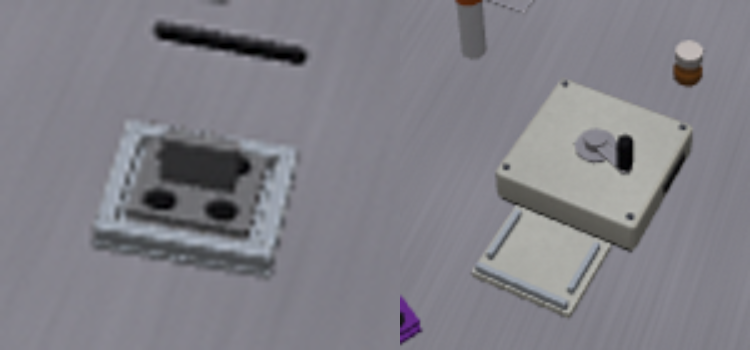

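The cassette lies flat in the pocket, with gaps all round at (190,190). The nest is empty, the crank hasn't moved, and the bystanders in these crops look as they were.

```bash
python3 -c "
from station import *
print(finish_job())"
```

```text
the job is handed in; nothing more can be done
None
```

The tape is rewound and the winding stopped within about 1 rad of the resistance dropping away; the freed cassette lies flat in the storage case's pocket, and the job was handed in at about 17 s (no verdict came back).

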